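# Swing the inspection lamp over the petri dish

## Robot

A 6-joint arm with a two-finger parallel gripper is mounted at the origin on a cart in front of the work surface, level with it; the furniture and walls round the work are solid. World frame = base frame: x ahead of the robot, y to its left, z up, the work surface at z = 0. Lengths are in m, angles in rad, forces in N, time in s.
With the tool pointing down it reaches from about 0.35 to 0.975 m from the base axis. Payload 4.9 kg.
Tool frame: the origin (TCP) lies on the centre line of the jaws, within the pads' length; the fingertips stand ctrl.tcp_to_tips ahead of it and the grasp point (between the pads) lies 3 mm ahead of it (ctrl.tcp_to_tips is the distance from the TCP to the fingertips, in m); z points along the fingers, y is the direction in which the jaws open and shut (so a half turn about z gives the same grasp; the last joint's range is limited). The gripper opens to 85 mm and grips with 20 to 120 N. Pads are 22 mm wide; open, the fingers measure 114 mm over their backs; the gripper's body (76 mm by 85 mm) begins 54 mm behind the grasp point. The pads swing forward as they close: fully open they stand 13 mm farther back than shut.
Start: joints at [1.197, 0.053, 1.613, -0, 1.476, -0.119], TCP at [0.158, 0.605, 0.253] pointing down, gripper open.
Joint ranges: [-3.01, 3.01], [-1.01, 2.22], [0.06, 2.58], [-1.02, 4.17], [0.09, 2.62], [-3.14, 3.14]. Speed limits (rad/s): [2.57, 2.57, 3.14, 3.14, 3.14, 3.14].

## Interface

Orientations are given as a rotation vector (axis times angle).
In Python, from station import ctrl, vision gives the robot as it stands.
- The arm moves only by the tool jog_arm, never from a script. Its argument "deltas" is a list of rows, each a list of 7 numbers: the turn, a rotation vector about the tool's x, y, z in rad, then the shift along the tool's x, y, z in cm, then the opening, from 0 (shut) to 1 (fully open). A call has 1 to 12 rows; each row shifts and turns the commanded pose from where the row before left it, along the tool's axes as they then stand; what a row does not reach is not made up. A row lasts 1/12 s, in which the tool goes at most 41.7 mm and 7.16 degrees, less where a joint would pass 70% of its speed; a pose out of reach is approached as far as the arm can. A call with a gripper value outside its range is refused whole. The fingers move at their own pace and stop on an object; "grip_force" is the grip in N (left out, the last holds). Time passes only in rows, so rows that do not move let the fingers close. It gives the time, the measured TCP pose, the force and the opening at its end, in the units of the state.
- ctrl.get_obs(): the state, without advancing time (a new reading comes with each control period).
- vision.get_image(name): name is "scene" or "top" or "wrist"; returns (picture, depth): 384x512x3 uint8, red, green, blue; 384x512 float32, m along the optical axis (not along the pixel's ray), 0 where there is no reading.
- vision.calibration(name): a dict with "fx", "fy", "cx", "cy" (pixels), "rvec" (rotation vector, rad) and "tvec" (3), from world to camera coordinates, as OpenCV has them; the wrist camera has in their place "hand_eye" (4x4, takes a point from camera to tool coordinates, whose origin is the TCP and whose axes are the flange's). Camera axes: x right, y down, z forward; pixel columns grow to the right and rows downward; lengths in m; the calibration is good to about 2 mm. A picture is of the moment at which its call begins: read the wrist's pose just before it. calibration takes no time and is no camera call.
- ctrl.finish_job(): hands the job in, once; it reports no verdict.
The state is a dict: "t": time; "q": joint angles; "dq": joint speeds; "effort": joint torques, N m; "tool_pos": TCP position; "tool_rot": TCP orientation; "contact_force": force on the tool from outside, world axes, zero at the start; "wrist_torque": the same for the moment, N m; "opening": finger opening in m.
Only numpy, scipy, OpenCV 4.12 (cv2) and the standard library are available. Lean on these libraries where they do the work, as an engineer would, in place of code of your own. Each camera call takes 0.05 s, during which the arm holds its last target. There are 200 camera calls.

## Task

The petri dish is to be inspected next. Swing the arm of the lamp round (its head has an orange knob to hold it by) until the lamp head is centred directly over the petri dish (not over the beaker or the timer), then let go of it. Leave the dish standing where it is.

Things in the scene. Friction and masses are not known exactly. Their poses are not given: they have to be found in the camera images.
- lamp_knob (a point): On the axis of the upright round orange knob (24 mm across, z 130 to 176 mm, black rings) fixed on top of the blue lamp head, 154 mm over the bench. The axis is also the head's centre line. The head is a disc 94 mm across, z 90 to 118 mm, so it clears the dish, beaker and timer beneath. The point moves on a level circle of radius 220 mm about lamp_pivot.
- lamp_pivot (a point): Point on the upright swing axis of the lamp, 154 mm over the bench, level with lamp_knob. The lamp's post, 143 mm high, stands on this axis on a white round foot 114 mm across, fixed to the bench. A shelf hangs 0.6 m over the bench, its front edge 0.6 m ahead of the robot. A level arm 13 mm thick, its centre line 121 mm over the bench, joins post and head.
- lamp_arm (a joint): Swing angle of the lamp arm, rad, -1.25 to 1.3, positive counter-clockwise from above. At 0 the head points towards the robot's side (within 0.25 rad of -x); larger values carry it to the robot's right (-y). Starts at the left, -0.85 to -0.72. About 0.6 N at the knob moves it; friction holds it where it is left.
- dish_center (a point): Centre (half-way up) of the petri dish: a low round whitish clear dish, 58 mm across, 15 mm high, loose, standing flat on the bench. It stands under the circle of lamp_knob to within 6 mm. A clear beaker (51 mm wide, 64 mm high) and a white timer (62 x 66 x 21 mm) stand elsewhere under the same circle; the three trade places.
Things that resemble listed ones, but are neither listed nor needed, are in the scene too. Leave any brown or red look-alike of the part that bears dish_center alone.

How it is judged:
By the outcome, as a careful person would: the job done as asked, in the order asked, and still so for the second after the job is handed in, with the robot touching nothing.
It also fails if it takes over 35 s, if anything falls off the work surface, if the arm or the gripper's body presses on something with over 40 N, if the wrist force passes 120 N, or if a joint passes its speed limit or range.

## Working session

There is one attempt and no reset: what is moved stays moved. The work goes in short steps, Python scripts to look and compute and a tool call to move; the robot and the scene stay as the last step left them, time stands still between calls to the robot, and variables do not carry over. Pictures are saved under pics/ and viewed, about 8 in all and at most 12, crops included, and the job is handed in when it is done.

Besides the shell and the picture viewer there is one more tool, called after ">>>" as name(argument=value, ...) on one line, values as JSON. jog_arm: Moves the arm, as the interface text tells. Its arguments: {"type":"object","properties":{"deltas":{"type":"array"},"grip_force":{"type":"number"}},"required":["deltas"]}

```bash
ls; mkdir -p pics; cat > h.py <<'E'
import numpy as np, cv2
from station import ctrl, vision
from scipy.spatial.transform import Rotation as R
def cam(name, obs=None):
    c=vision.calibration(name); K=(c['fx'],c['fy'],c['cx'],c['cy'])
    if name=='wrist':
        T=np.eye(4);T[:3,:3]=R.from_rotvec(obs['tool_rot']).as_matrix();T[:3,3]=obs['tool_pos'];M=T@np.array(c['hand_eye'])
        return K,M[:3,:3],M[:3,3]
    Rm=R.from_rotvec(np.ravel(c['rvec'])).as_matrix()
    return K,Rm.T,-Rm.T@np.ravel(c['tvec'])
def ray(C,u,v,z):
    K,Rm,o=C; d=Rm@np.array([(u-K[2])/K[0],(v-K[3])/K[1],1]); return o+d*(z-o[2])/d[2]
def proj(C,p):
    K,Rm,o=C; q=Rm.T@(np.array(p)-o); return K[0]*q[0]/q[2]+K[2],K[1]*q[1]/q[2]+K[3]
E
python3 - <<'E'
from h import *
o=ctrl.get_obs(); print(o['t'],o['tool_pos'],o['tool_rot'],ctrl.tcp_to_tips)
for n in('scene','top'):
    im,d=vision.get_image(n); np.save(n+'.npy',im);np.save(n+'d.npy',d)
    C=cam(n); print(n,C[2],C[1][:,2])
    cv2.imwrite(f'pics/{n}.png',cv2.resize(im[:,:,::-1],(768,576)))
E
```

```text
pics
0.0 [0.15730207 0.60428246 0.25204935] [-0.3990665  -3.1156115   0.00313637] 0.022
scene [-0.14947827 -0.61044677  0.50660241] [ 0.68217126  0.58421295 -0.43970172]
top [ 0.39586514 -0.03750756  1.06093531] [ 0.11395032 -0.01189576 -0.99341523]
```

View pics/top.png

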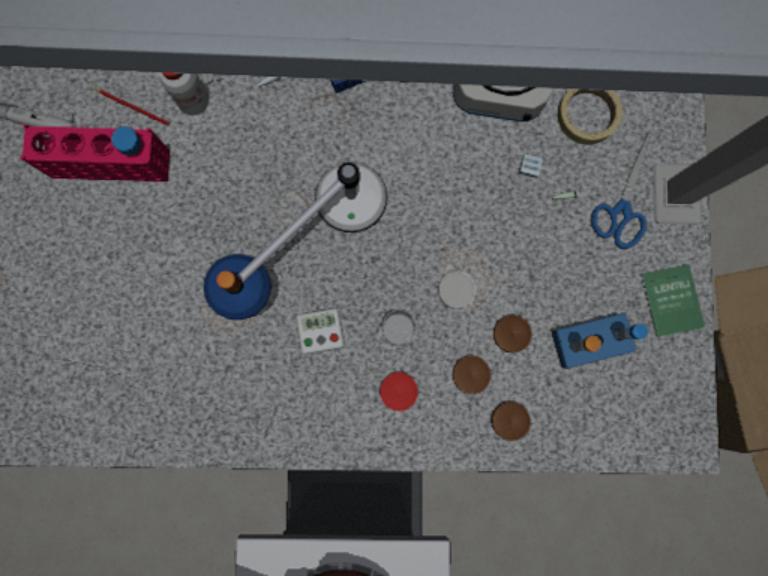

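View pics/scene.png

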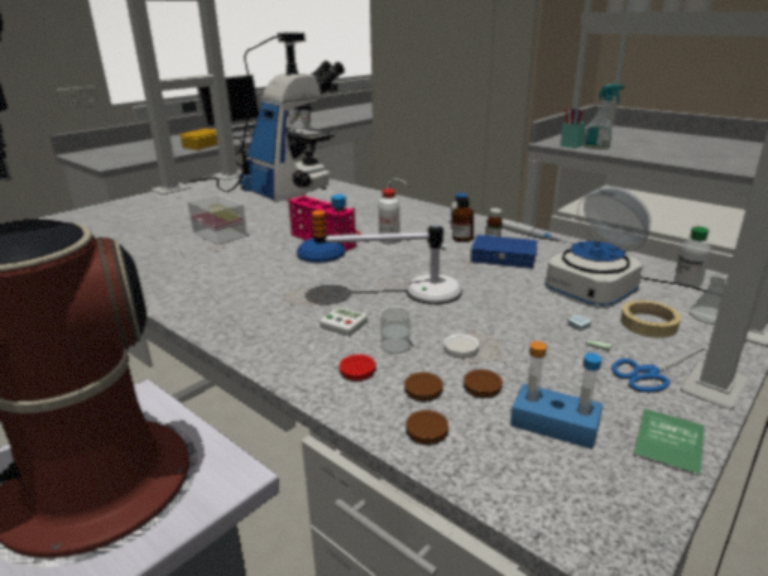

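The top view (768x576) shows the knob at (227,281) on the blue head, the lamp foot at (351,197), the timer at (320,331), the beaker at (397,328) and the petri dish at (457,289). The scene view confirms the beaker is the tall one and the dish the low one. The red and brown discs are decoys.

```bash
python3 - <<'E'
from h import *
im=np.load('top.npy');C=cam('top')
hsv=cv2.cvtColor(im,cv2.COLOR_RGB2HSV)
def comp(m,u,v,r):
    k=np.zeros(m.shape,np.uint8);cv2.circle(k,(int(u),int(v)),r,255,-1);m=m&k
    n,l,s,c=cv2.connectedComponentsWithStats(m)
    i=1+np.argmax(s[1:,4]); cn=cv2.findContours((l==i).astype(np.uint8),0,1)[0][0]
    return c[i],s[i],cv2.minEnclosingCircle(cn)
I=lambda a,b:cv2.inRange(hsv,a,b)
print('knob',k:=comp(I((5,130,60),(20,255,255)),151,187,25)); print('top',ray(C,*k[2][0],.170))
b=comp(I((100,120,30),(125,255,255)),158,191,40);print('head',b,ray(C,*b[2][0],.112))
g=cv2.morphologyEx(cv2.GaussianBlur(hsv[:,:,2],(5,5),0),0,np.ones((1,1)))
# foot & dish: bright low-sat
for n,u,v,r,z in(('foot',234,132,32,.012),('dish',305,193,18,.015)):
    for t in(150,165,180):
        m=((g>t)&(hsv[:,:,1]<60)).astype(np.uint8)*255
        try:
            c=comp(m,u,v,r); print(n,t,c[1],c[2],ray(C,*c[2][0],z))
        except Exception as e: print(n,t,e)
cv2.imwrite('pics/crop.png',np.hstack([cv2.resize(im[165:225,275:335,::-1],(390,390),interpolation=0),cv2.resize(im[95:170,195:270,::-1],(390,390),interpolation=0)]))
E
```

```text
knob (array([150.48214286, 186.13392857]), array([145, 181,  12,  12, 112], dtype=int32), ((150.55479431152344, 186.0616455078125), 6.021463394165039))
top [0.51413216 0.15235257 0.17      ]
head (array([157.80607083, 192.6163575 ]), array([ 136,  170,   44,   43, 1186], dtype=int32), ((157.60464477539062, 190.8372039794922), 22.22770881652832)) [0.51204413 0.14971935 0.112     ]
foot 150 [220 113  34  37 584] ((234.729736328125, 130.78378295898438), 19.212587356567383) [ 0.66838799 -0.00508946  0.012     ]
foot 165 attempt to get argmax of an empty sequence
foot 180 attempt to get argmax of an empty sequence
dish 150 attempt to get argmax of an empty sequence
dish 165 attempt to get argmax of an empty sequence
dish 180 attempt to get argmax of an empty sequence
```

View pics/crop.png

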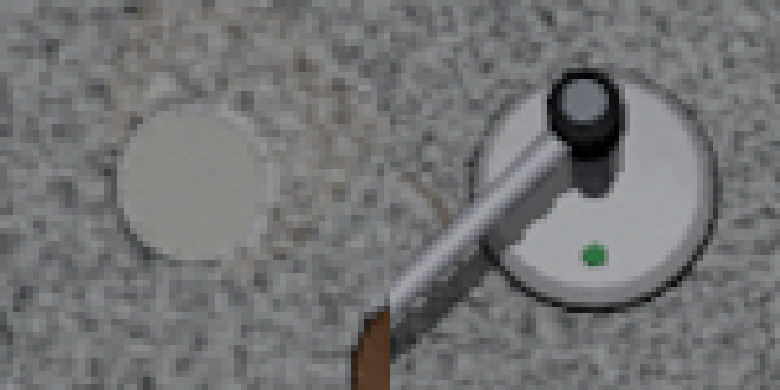

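The crop shows the dish centred at about (304.9,192.9) in the native image and the foot at about (234.2,131.2), with the post cap at (232.1,114.2).

```bash
python3 - <<'E'
from h import *
C=cam('top')
d=ray(C,304.9,192.9,.011);f=ray(C,234.4,131.1,.008);cap=ray(C,232.1,114.2,.15)
S=cam('scene');ds=ray(S,461/1.5,345/1.5,.012);fs=ray(S,434/1.5,288.5/1.5,.008)
print('dish',d,ds,'foot',f,fs,'cap',cap)
k=np.array([.5135,.1515])
p=f[:2]
for q in(f,cap): print('rad',np.linalg.norm(q[:2]-k),np.linalg.norm(q[:2]-d[:2]))
for n,x in(('knob',k),('dish',d[:2])):
    v=x-p;print(n,np.degrees(np.arctan2(v[1],v[0]))%360, p+.22*v/np.linalg.norm(v))
o=ctrl.get_obs();print(R.from_rotvec(o['tool_rot']).as_matrix().round(3))
E
```

```text
dish [ 0.52470548 -0.16955199  0.011     ] [ 0.5195687  -0.17468605  0.012     ] foot [ 0.66865528 -0.00420626  0.008     ] [ 0.66591339 -0.00888563  0.008     ] cap [ 0.6670236  -0.00337904  0.15      ]
rad 0.2198126449583467 0.21922763110288812
rad 0.21807570051201366 0.21878733314457183
knob 134.89844689032685 [0.51336775 0.15163271]
dish 228.9572068675118 [ 0.52419832 -0.17013452]
[[-0.968  0.252 -0.001]
 [ 0.252  0.968 -0.002]
 [ 0.    -0.002 -1.   ]]
```

>>> jog_arm(deltas=[[0,0,0.106,-3,0,0,1],[0,0,0.106,-3,0,0,1],[0,0,0.106,-3,0,0,1],[0,0,0.106,-3,0,0,1],[0,0,0.106,-3,0,0,1],[0,0,0,0,0,0,1],[0,0,0,0,0,0,1]])

```text
t: 0.68
tool_pos: [0.2909, 0.5371, 0.2527]
tool_rot: [-1.204, -2.901, 0.001]
contact_force: [-0.8, -0.1, -0.4]
opening: 0.0854
```

```bash
cat >> h.py <<'E'
def delta(x,y,z):
    o=ctrl.get_obs();M=R.from_rotvec(o['tool_rot']).as_matrix()
    yaw=np.degrees(np.arctan2(M[1,1],M[0,1]))
    print('t',o['t'],'pos',np.round(o['tool_pos'],4),'yaw_y',yaw.round(2),'tilt',M[:,2].round(4),'tooldelta cm',(M.T@(np.array([x,y,z])-o['tool_pos'])*100).round(2),'F',np.round(o['contact_force'],1),'op',o['opening'])
E
python3 - <<'E'
from h import *
delta(.5135,.1515,.25)
M=np.array([[-.968,.252],[.252,.968]]);p=np.array([.1573,.6043])
for first in(0,1):
    q=p.copy()
    a=165.4
    for i in range(5):
        if first:a-=6.073
        q=q-.03*np.array([np.cos(np.radians(a)),np.sin(np.radians(a))])
        if not first:a-=6.073
    print('turn first' if first else 'shift first',q)
E
```

```text
t 0.6833 pos [0.2909 0.5371 0.2527] yaw_y 44.93 tilt [-8.e-04 -6.e-04 -1.e+00] tooldelta cm [-43.02 -11.48   0.28] F [-0.8 -0.1 -0.4] op 0.08544128360601584
shift first [0.28975143 0.53755058]
turn first [0.28194632 0.52391242]
```

>>> jog_arm(deltas=[[0,0,0,-3.9,-1.04,0,1],[0,0,0,-3.9,-1.04,0,1],[0,0,0,-3.9,-1.04,0,1],[0,0,0,-3.9,-1.04,0,1],[0,0,0,-3.9,-1.04,0,1],[0,0,0,-3.9,-1.04,0,1],[0,0,0,-3.9,-1.04,0,1],[0,0,0,-3.9,-1.04,0,1],[0,0,0,-3.9,-1.04,0,1],[0,0,0,-3.9,-1.04,0,1],[0,0,0,-4,-1.1,0,1],[0,0,0,0,0,0,1]])

```text
t: 1.68
tool_pos: [0.5152, 0.1485, 0.2532]
tool_rot: [1.207, 2.898, -0.003]
contact_force: [-0.5, 1.2, 0.7]
opening: 0.0854
```

```bash
python3 - <<'E'
from h import *
delta(.5135,.1515,.162)
o=ctrl.get_obs();im,_=vision.get_image('wrist');C=cam('wrist',o)
hsv=cv2.cvtColor(im,cv2.COLOR_RGB2HSV);m=cv2.inRange(hsv,(5,130,60),(20,255,255))
n,l,s,c=cv2.connectedComponentsWithStats(m)
for i in range(1,n):
    if s[i,4]>80: print(s[i],c[i],ray(C,*c[i],.17))
print(proj(C,(.5135,.1515,.176)))
cv2.imwrite('pics/w1.png',im[:,:,::-1])
E
```

```text
t 1.6833 pos [0.5152 0.1485 0.2532] yaw_y 44.77 tilt [ 0.001  -0.0023 -1.    ] tooldelta cm [0.36 0.1  9.12] F [-0.5  1.2  0.7] op 0.08543360632584689
[242 177  30  42 909] [255.78437844 199.31023102] [0.51118706 0.15347702 0.17      ]
[  14  255   40   36 1036] [ 33.94498069 272.48262548] [ 0.42592002 -0.02011642  0.17      ]
(np.float64(256.17084387956095), np.float64(205.62103111279075))
```

View pics/w1.png

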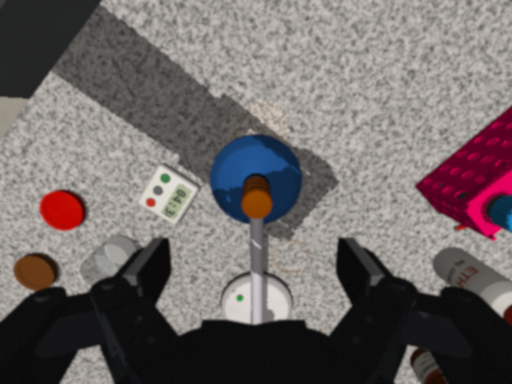

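The wrist view shows the knob top at about (257,205), matching the projection from the top camera, and it is centred between the jaws. I'll go down and grip.

>>> jog_arm(deltas=[[0,0,0,0.3,0.1,0,1],[0,0,0,0,0,2,1],[0,0,0,0,0,2,1],[0,0,0,0,0,2,1],[0,0,0,0,0,2,1],[0,0,0,0,0,1.1,1],[0,0,0,0,0,0,0.5],[0,0,0,0,0,0,0.2],[0,0,0,0,0,0,0],[0,0,0,0,0,0,0],[0,0,0,0,0,0,0],[0,0,0,0,0,0,0]], grip_force=30)

```text
t: 2.73
tool_pos: [0.5124, 0.1559, 0.164]
tool_rot: [1.201, 2.901, 0.003]
contact_force: [-1.3, 2.1, 3.6]
opening: 0.0231
```

```bash
python3 - <<'E'
from h import *
delta(.5135,.1515,.162)
E
```

```text
t 2.7333 pos [0.5124 0.1559 0.164 ] yaw_y 45.03 tilt [ 2.4e-03  7.0e-04 -1.0e+00] tooldelta cm [-0.39 -0.23  0.2 ] F [-1.3  2.1  3.6] op 0.023088575362160847
```

>>> jog_arm(deltas=[[0,0,-0.0684,-0.051,-1.503,0,0],[0,0,-0.0684,-0.051,-1.503,0,0],[0,0,-0.0684,-0.051,-1.503,0,0],[0,0,-0.0684,-0.051,-1.503,0,0],[0,0,-0.0684,-0.051,-1.503,0,0],[0,0,-0.0684,-0.051,-1.503,0,0],[0,0,-0.0684,-0.051,-1.503,0,0],[0,0,-0.0684,-0.051,-1.503,0,0],[0,0,-0.0684,-0.051,-1.503,0,0],[0,0,-0.0684,-0.051,-1.503,0,0],[0,0,0,0,0,0,0],[0,0,0,0,0,0,0]])

```text
t: 3.73
tool_pos: [0.4483, 0.0214, 0.164]
tool_rot: [0.162, 3.137, -0.001]
contact_force: [-5.7, -0.8, 6.4]
opening: 0.0231
```

```bash
python3 - <<'E'
from h import *
a=np.radians(134.9+39.2);delta(.6683+.22*np.cos(a),-.0042+.22*np.sin(a),.162)
E
```

```text
t 3.7333 pos [0.4483 0.0214 0.164 ] yaw_y 84.11 tilt [ 1.e-04 -4.e-04 -1.e+00] tooldelta cm [-0.15 -0.28  0.2 ] F [-5.7 -0.8  6.4] op 0.023149818017620224
```

>>> jog_arm(deltas=[[0,0,-0.0684,-0.051,-1.503,0,0],[0,0,-0.0684,-0.051,-1.503,0,0],[0,0,-0.0684,-0.051,-1.503,0,0],[0,0,-0.0684,-0.051,-1.503,0,0],[0,0,-0.0684,-0.051,-1.503,0,0],[0,0,-0.0684,-0.051,-1.503,0,0],[0,0,-0.0684,-0.051,-1.503,0,0],[0,0,-0.0684,-0.051,-1.503,0,0],[0,0,-0.0684,-0.051,-1.503,0,0],[0,0,-0.0684,-0.051,-1.503,0,0],[0,0,-0.0684,-0.051,-1.503,0,0],[0,0,0,0,0,0,0]])

```text
t: 4.73
tool_pos: [0.4924, -0.1372, 0.164]
tool_rot: [1.003, -2.974, 0.007]
contact_force: [-8.4, -7.0, 7.2]
opening: 0.0231
```

>>> jog_arm(deltas=[[0,0,-0.0684,-0.051,-1.503,0,0],[0,0,-0.0684,-0.051,-1.503,0,0],[0,0,-0.0684,-0.051,-1.503,0,0],[0,0,0,0,0,0,0],[0,0,0,0,0,0,0],[0,0,0,0,0,0,0]])

```text
t: 5.23
tool_pos: [0.5223, -0.1693, 0.164]
tool_rot: [1.301, -2.854, 0.007]
contact_force: [-7.3, -9.0, 6.2]
opening: 0.0235
```

```bash
python3 - <<'E'
from h import *
delta(.5242,-.170,.162)
im,_=vision.get_image('top');C=cam('top')
hsv=cv2.cvtColor(im,cv2.COLOR_RGB2HSV);print('expect knob px',proj(C,(.5242,-.1701,.17)))
m=cv2.inRange(hsv,(100,120,30),(125,255,255));m[:,:250]=0;m[:,350:]=0;m[:140]=0
cn=max(cv2.findContours(m,0,1)[0],key=cv2.contourArea);c,r=cv2.minEnclosingCircle(cn);print('head',c,r,ray(C,*c,.112))
cv2.imwrite('pics/t2.png',cv2.resize(im[90:282,176:432,::-1],(768,576)))
E
```

```text
t 5.2333 pos [ 0.5223 -0.1693  0.164 ] yaw_y 139.02 tilt [-0.0025 -0.0063 -1.    ] tooldelta cm [-0.08 -0.19  0.2 ] F [-7.3 -9.   6.2] op 0.023459853396633763
expect knob px (np.float64(315.3495887110496), np.float64(183.44854395404064))
head (316.0, 203.5) 13.200478553771973 [ 0.49043311 -0.17999797  0.112     ]
```

View pics/t2.png

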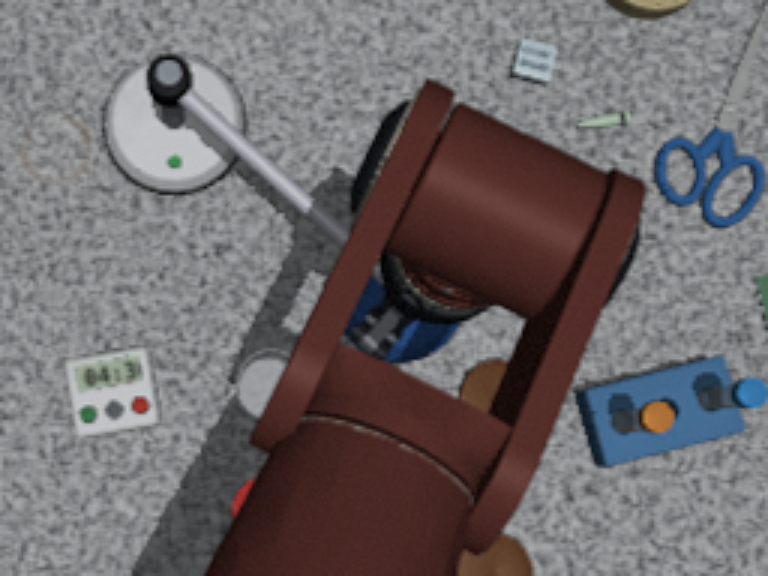

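The gripper hides the head, though the arm and post can be seen pointing at the dish. I'll let go, rise, move aside and check.

>>> jog_arm(deltas=[[0,0,0,0,0,0,0.4],[0,0,0,0,0,0,0.6],[0,0,0,0,0,0,0.8],[0,0,0,0,0,0,0.8],[0,0,0,0,0,0,0.8],[0,0,0,0,0,-2,0.8],[0,0,0,0,0,-2.5,0.8],[0,0,0,0,0,-2.5,0.8],[0,0,0,0,0,-2.5,0.8],[0,0,0,0,0,-2.5,0.8],[0,0,0,0,0,0,0.8]])

```text
t: 6.2
tool_pos: [0.5253, -0.1667, 0.289]
tool_rot: [-1.303, 2.851, -0.012]
contact_force: [0.3, 0.5, 0.7]
opening: 0.0684
```

>>> jog_arm(deltas=[[0,0,0,-2.6,2.3,0,0.8],[0,0,0,-2.6,2.3,0,0.8],[0,0,0,-2.6,2.3,0,0.8],[0,0,0,-2.6,2.3,0,0.8],[0,0,0,-2.6,2.3,0,0.8],[0,0,0,-2.6,2.3,0,0.8],[0,0,0,-2.6,2.3,0,0.8],[0,0,0,-2.6,2.3,0,0.8],[0,0,0,-2.6,2.3,0,0.8],[0,0,0,-2.6,2.3,0,0.8],[0,0,0,-2.6,2.3,0,0.8],[0,0,0,0,0,0,0.8]])

```text
t: 7.2
tool_pos: [0.518, 0.2209, 0.2813]
tool_rot: [1.313, -2.854, -0.004]
contact_force: [0.0, 0.3, 0.1]
opening: 0.0683
```

```bash
python3 - <<'E'
from h import *
delta(.5242,-.170,.162)
im,_=vision.get_image('top');C=cam('top');s,_=vision.get_image('scene')
hsv=cv2.cvtColor(im,cv2.COLOR_RGB2HSV);print('expect knob px',proj(C,(.5242,-.1701,.17)))
m=cv2.inRange(hsv,(100,120,30),(125,255,255));m[:,:270]=0;m[:,350:]=0;m[:140]=0
cn=max(cv2.findContours(m,0,1)[0],key=cv2.contourArea);c,r=cv2.minEnclosingCircle(cn);print('head',c,r,ray(C,*c,.112))
m=cv2.inRange(hsv,(5,130,60),(20,255,255));m[:,:295]=0;m[:,335:]=0;m[:165]=0;m[205:]=0
cn=max(cv2.findContours(m,0,1)[0],key=cv2.contourArea);c,r=cv2.minEnclosingCircle(cn);print('knob',c,r,ray(C,*c,.17))
a=cv2.resize(im[120:260,235:375,::-1],(400,400));b=cv2.resize(s[130:270,220:360,::-1],(400,400))
cv2.imwrite('pics/t3.png',np.hstack([a,b]))
E
```

```text
t 7.2 pos [0.518  0.2209 0.2813] yaw_y 139.43 tilt [-0.0014  0.0023 -1.    ] tooldelta cm [ 29.3  -25.92  11.84] F [0.  0.3 0.1] op 0.0682937009812535
expect knob px (np.float64(315.3495887110496), np.float64(183.44854395404064))
head (308.4329833984375, 188.64561462402344) 21.69524383544922 [ 0.52137317 -0.16423586  0.112     ]
knob (313.5, 183.5) 6.041623115539551 [ 0.5240425  -0.16646096  0.17      ]
```

View pics/t3.png

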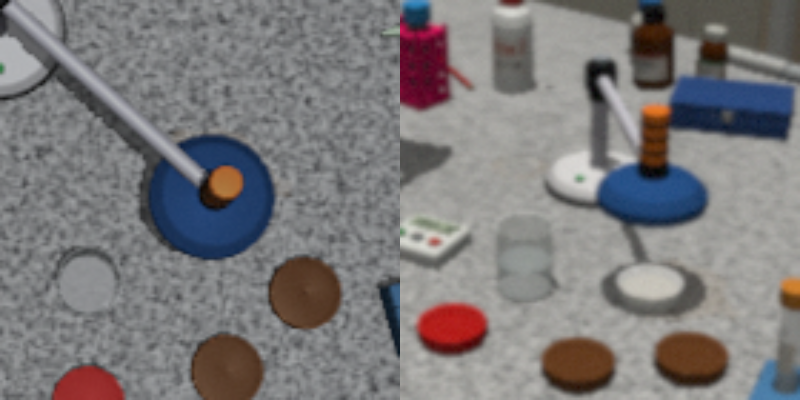

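The head is over the dish and the dish is undisturbed. The top view puts the head about 3–4 mm short. The scene camera looks nearly across the swing tangent, so I'll use it to settle the residual.

```bash
python3 - <<'E'
from h import *
s,_=vision.get_image('scene');C=cam('scene');hsv=cv2.cvtColor(s,cv2.COLOR_RGB2HSV)
def big(m,x0,x1,y0,y1):
    k=np.zeros_like(m);k[y0:y1,x0:x1]=m[y0:y1,x0:x1]
    c=max(cv2.findContours(k,0,1)[0],key=cv2.contourArea);return cv2.boundingRect(c)
h=big(cv2.inRange(hsv,(100,120,30),(125,255,255)),270,335,180,215)
k=big(cv2.inRange(hsv,(5,130,60),(20,255,255)),295,325,160,195)
d=big(cv2.inRange(cv2.GaussianBlur(hsv,(3,3),0),(0,0,150),(180,60,255)),285,335,215,250)
print(h,k,d)
t=np.array([.755,-.656,0])
for n,b,z in(('head',h,.104),('knob',k,.153),('dish',d,.009)):
    p=ray(C,b[0]+(b[2]-1)/2,b[1]+(b[3]-1)/2,z);print(n,p,p@t)
for n,x in(('dish old',(.5242,-.1701,.009)),('head at target',(.5242,-.1701,.104)),('knob tgt',(.5242,-.1701,.153))):print(n,proj(C,x))
c=cv2.resize(s[215:250,285:345,::-1],(780,455));cv2.imwrite('pics/d.png',c)
E
```

```text
(290, 188, 37, 20) (305, 167, 10, 21) (285, 215, 50, 35)
head [ 0.51487307 -0.1750882   0.104     ] 0.5035870289010324
knob [ 0.5226037  -0.17140329  0.153     ] 0.5070063454737709
dish [ 0.5193808  -0.18140976  0.009     ] 0.5111373061043603
dish old (np.float64(306.8180931982199), np.float64(229.64012773785944))
head at target (np.float64(308.4951497097565), np.float64(195.51735394003055))
knob tgt (np.float64(309.42294557333537), np.float64(176.63965472972922))
```

View pics/d.png

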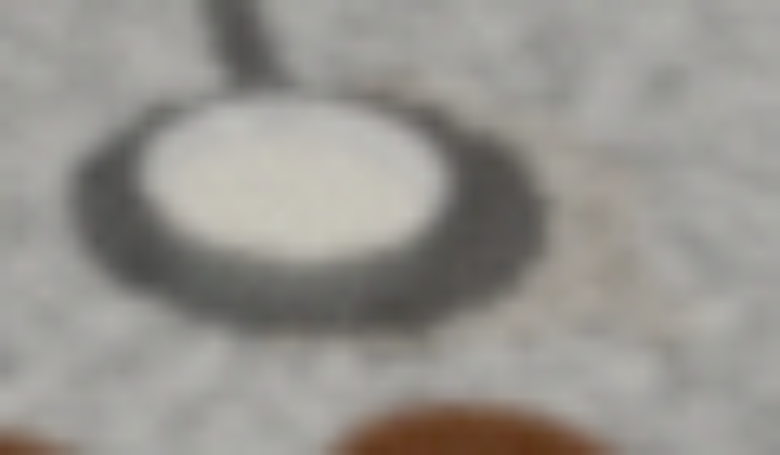

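```bash
python3 -c "
from h import *
print(ctrl.finish_job())"
```

```text
the job is handed in; nothing more can be done
None
```

I gripped the orange knob, swung the lamp arm about 94° until the head stood over the petri dish, then let go. I moved the gripper well clear and handed the job in at about 7.3 s.

- **Head position:** The last checks put the head slightly short of the dish centre along the swing, and they disagreed on how much:
  - The top camera said about 4 mm, with knob and head readings from about 2 to 6 mm.
  - The tool position before I let go said about 2 mm.
  - The scene camera said about 1 to 2 mm.

  I took it as about 2 mm, close to the camera error, and did not grip the knob again to correct it.
- **Dish:** It still reads within about 1 mm of where it stood at the start. The beaker and timer looked undisturbed.
- **Contact:** The contact force read close to zero at the end. The readings during the swing stayed at about 13 N or less.

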